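Close a stack of stone trays on the sloping stand

TASK

Put the loose stone tray on top of the bottom tray that is already on the sloping stand, its cut corners over the cut corners of the one below, so that its skirt drops fully home over the raised rim (you will have to feel for its exact place). Then put the lid on that tray in the same way, fully home, let go, and leave the other things on the bench where they are.

Things in the scene. Friction and masses are not known exactly. Their poses are not given: they have to be found in the camera images.
- seat: Wooden seat plate, 156 x 84 x 10 mm, of a fixed dark steel stand; nothing beside or above it. It slopes 30 degrees, facing the robot: z is its normal, x runs uphill, y across. Origin: centre of its underside. On it, never to be removed, sits the bottom tray, shaped like tray, cut corners uphill. A tray home on that one has its origin at z = 44 mm here; resting on its rim, 10 mm more.
- seat_top (a point): Centre of the seat plate's upper face (seat z = 10 mm), under the bottom tray. The bottom tray is centred across (y), but along x it floats: it stands anywhere from 9 mm below to 9 mm above this point, held there by stiff friction (30 N). Its true place is not reported: it must be felt for or seen.
- tray: Loose white plastic tray, 0.2 kg, 130 (x) x 62 (y) mm, upright on the bench, any heading. Origin: centre of its underside; x towards the end with two cut corners (16 mm at 45 deg; other end square), z up. Sides 34 mm tall, to grip across the 62 mm. Underneath, a skirt 4 mm thick round a hollow 18 mm deep. On top an inset rim (z 34 to 44 mm) round three fixed stones.
- tray_rim (a point): Centre of the top of the tray's rim, 44 mm above its underside. A rim enters the hollow of the tray or lid above with 1.5 mm of play on each side, and only with the cut corners at the same end; that one's skirt then rests on the shoulder round the rim, 34 mm above the underside.
- tray_cut_end (a point): Middle of the tray's end with the cut corners: 65 mm along the tray's x, 17 mm above its underside.
- lid: Loose white plastic lid, 0.17 kg, same outline, cut corners, side height and skirt as the tray, upright on the bench, any heading. Closed flat top with a centred grip bar 70 (x) x 14 (y) x 20 mm (z 34 to 54 mm). Origin: centre of its underside; x towards the end with cut corners, z up. Fully home, its origin is 34 mm above the tray's along the tray's z.
- lid_cut_end (a point): Middle of the lid's end with the cut corners: 65 mm along the lid's x, 17 mm above its underside.
- dish: Small white bowl, 64 mm across, 28 mm tall. Bystander. Origin: centre of its underside.
- oil_jar: Amber jar with black cap, 44 mm across, 60 mm tall. Bystander. Origin: centre of its underside.
- dressing_stick: Pale wooden stick 110 x 24 x 18 mm, lying. Bystander. Origin: centre of its underside.
- collet: Steel collet, 48 mm across its foot, 50 mm tall, standing. Bystander. Origin: centre of its underside.
- brush: Hand brush about 170 mm long, lying. Bystander.
- blank_box: Closed cardboard box 80 x 60 x 28 mm. Bystander. Origin: centre of its underside.
Mind the look-alikes: they are no part of the job. Leave any green or yellow look-alike of the tray alone.

How it is judged:
By the outcome, as a careful person would: the job done as asked, in the order asked, and still so for the second after the job is handed in, with the robot touching nothing.
It also fails if it takes over 61 s, if anything falls off the work surface, if the arm or the gripper's body presses on something with over 40 N, if the wrist force passes 120 N, or if a joint passes its speed limit or range.

ROBOT

A 6-joint arm with a two-finger parallel gripper is mounted at the origin on the work surface. World frame = base frame: x ahead of the robot, y to its left, z up, the work surface at z = 0. Lengths are in m, angles in degrees, forces in N, time in s.
With the tool pointing down it reaches from about 0.35 to 0.85 m from the base axis. Payload 8.1 kg.
Tool frame: the origin (TCP) lies at the centre of the arm's flange, where the gripper is bolted on; the fingertips stand 173 mm ahead of it and the grasp point (between the pads) lies 155 mm ahead of it (grasp_offset is the distance from the TCP to the grasp point, in m); y points along the fingers, x is the direction in which the jaws open and shut, and the axes are right-handed (so a half turn about y gives the same grasp; the last joint's range is limited). The gripper opens to 85 mm and grips with 20 to 120 N. Pads are 22 mm wide; open, the fingers measure 114 mm over their backs; the gripper's body (76 mm by 85 mm) begins 54 mm behind the grasp point. The pads swing forward as they close: fully open they stand 13 mm farther back than shut.
Start: joints at [68.675, 7.471, 85.268, -0, 87.261, -4.893], TCP at [0.17, 0.576, 0.405] pointing down, gripper open.
Joint ranges: [-169.43, 169.43], [-51.17, 129.36], [1.28, 143.12], [-76.62, 256.62], [0, 156.53], [-152.29, 152.29]. Speed limits (degrees/s): [136.94, 136.94, 159.86, 180, 180, 180].

INTERFACE

Orientations are given as [roll, pitch, yaw] about the fixed x, y, z axes, in that order (R = Rz(yaw) Ry(pitch) Rx(roll)).
In Python, from bench import read_state, snapshot, calibration, finish_job, grasp_offset gives the robot as it stands.
- The arm moves only by the tool arm_command, never from a script. Its arguments are lists of equal length, an entry for each row: "dp": the shift along the tool's x, y, z in m, a list of three; "delta_rot": the turn, a rotation vector about the tool's x, y, z in degrees, a list of three; "fingers": the opening in per cent of the stroke, from 0 (shut) to 100 (fully open). A call has 1 to 8 rows; each row is the pose to reach, as a shift and turn from the pose commanded when the call began, along the tool's axes at that moment; what a row does not reach only later rows make up. A row lasts 1/12 s, in which the tool goes at most 41.7 mm and 7.16 degrees, less where a joint would pass 70% of its speed; a pose out of reach is approached as far as the arm can. A call with a gripper value outside its range is refused whole. The fingers move at their own pace and stop on an object; "grip_force" is the grip in N (left out, the last holds). Time passes only in rows, so rows that repeat a pose let the fingers close. It gives the time, the measured TCP pose, the force and the opening at its end, in the units of the state.
- read_state(): the state, without advancing time (a new reading comes with each control period).
- snapshot(name): name is "scene" or "top"; returns the picture (420x560x3 uint8, blue, green, red); there is no depth.
- calibration(name): a dict with "fx", "fy", "cx", "cy" (pixels), "k1" (the pictures are not rectified: a ray, as slopes to the right and down, at radius r is drawn at 1 + k1 r^2 times it, then the intrinsics apply), "R" (3x3) and "t" (3): a world point X has camera coordinates R X + t. Camera axes: x right, y down, z forward; pixel columns grow to the right and rows downward; lengths in m; the calibration is good to about 2 mm. A picture is of the moment at which its call begins. calibration takes no time and is no camera call.
- finish_job(): hands the job in, once; it reports no verdict.
The state is a dict: "t": time; "joint_positions": joint angles; "qvel": joint speeds; "tau": joint torques, N m; "eef_pos": TCP position; "eef_rot": TCP orientation; "wrist_force": force on the tool from outside, world axes, zero at the start; "moment": the same for the moment, N m; "grip_width": finger opening in m.
Only numpy, scipy, OpenCV 4.12 (cv2) and the standard library are available. Lean on these libraries where they do the work, as an engineer would, in place of code of your own. Each camera call takes 0.05 s, during which the arm holds its last target. There are 200 camera calls.

## Working session

There is one attempt and no reset: what is moved stays moved. The work goes in short steps, Python scripts to look and compute and a tool call to move; the robot and the scene stay as the last step left them, time stands still between calls to the robot, and variables do not carry over. Pictures are saved under pics/ and viewed, on a budget of 10 in all, crops included, one or two more only if the job needs it, and the job is handed in when it is done.

Besides the shell and the picture viewer there is one more tool, called after ">>>" by a JSON object that holds its "op" and its "data". arm_command: Moves the arm, as the interface text tells. Its arguments: {"type":"object","properties":{"dp":{"type":"array"},"delta_rot":{"type":"array"},"fingers":{"type":"array"},"grip_force":{"type":"number"}},"required":["dp","delta_rot","fingers"]}

```bash
mkdir -p pics; ls; python3 - <<'E'
from bench import *
import cv2,numpy as np
a=snapshot("scene");b=snapshot("top")
cv2.imwrite("pics/scene0.png",a);cv2.imwrite("pics/top0.png",b)
for n in("scene","top"):
    print(n,calibration(n))
print(read_state(),grasp_offset)
E
```

```text
pics
scene {'fx': 532.7851000252373, 'fy': 532.7851000252373, 'cx': 277.2514586345361, 'cy': 212.23374660166044, 'k1': -0.06750363587376244, 'R': array([[-0.48911835,  0.8721842 ,  0.00761314],
       [ 0.70050984,  0.39801433, -0.59234328],
       [-0.51966259, -0.28439289, -0.80564972]]), 't': array([ 0.31976866, -0.30606492,  1.70871893])}
top {'fx': 530.9728098569682, 'fy': 530.9728098569682, 'cx': 291.2773362139997, 'cy': 205.32398138305436, 'k1': -0.03778655871111081, 'R': array([[ 0.0222912 , -0.99970002, -0.01014754],
       [-0.99718618, -0.0215062 , -0.07181367],
       [ 0.0715739 ,  0.0117198 , -0.99736644]]), 't': array([-0.07741826,  0.5397567 ,  1.10886745])}
{'t': 0.1, 'joint_positions': array([ 6.86751212e+01,  7.51189882e+00,  8.53239569e+01, -9.01097431e-04,
        8.72622617e+01, -4.89445839e+00]), 'qvel': array([ 0.06956891, -0.0664014 , -0.09843814, -0.0961008 , -0.1346681 ,
        0.01985472]), 'tau': array([ 1.39525728e-03, -5.70934618e+01, -5.01950741e+01, -9.54413917e-05,
        7.73563050e-03, -2.37126090e-05]), 'eef_pos': array([0.169629  , 0.57530253, 0.40372864]), 'eef_rot': array([-89.99252527,   0.09783644,  73.56962982]), 'wrist_force': array([ 0.13279576,  0.66282224, -0.06617226]), 'moment': array([-0.03188477, -0.04696586,  0.01855506]), 'grip_width': 0.08540937065055172} 0.1547
```

View pics/scene0.png

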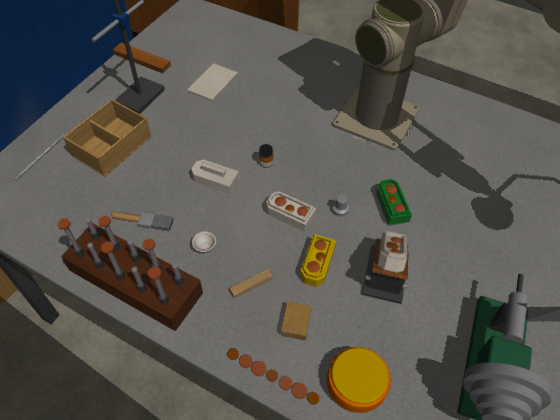

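View pics/top0.png

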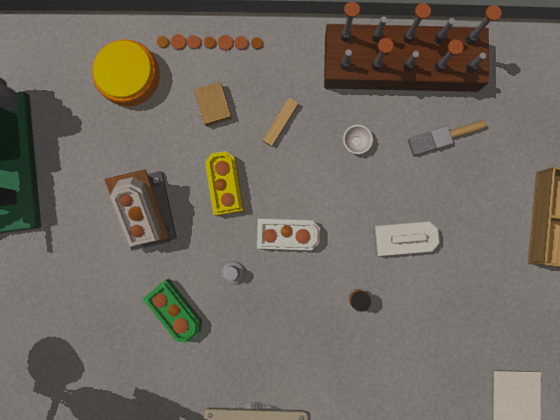

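Candidates for the tray: white with stones at top (288,235), yellow (225,183), green (172,312), and the bottom tray on the stand (138,213). By the description it is the white one at (288,235), cut end to the right. The lid is at (407,239) with its bar, cut end also to the right. I'll check these in one close crop montage.

```bash
cat > h.py <<'E'
import cv2,numpy as np
from bench import *
def ray(cam,px):
    c=calibration(cam);K=np.array([[c['fx'],0,c['cx']],[0,c['fy'],c['cy']],[0,0,1]])
    p=cv2.undistortPoints(np.float64(px).reshape(-1,1,2),K,np.array([c['k1'],0,0,0.])).reshape(-1,2)
    d=np.c_[p,np.ones(len(p))]@c['R'];return -c['R'].T@c['t'],d
def onz(cam,px,z):
    o,d=ray(cam,px);return o+d*((z-o[2])/d[:,2])[:,None]
def onplane(cam,px,p0,n):
    o,d=ray(cam,px);return o+d*(((p0-o)@n)/(d@n))[:,None]
def proj(cam,X):
    c=calibration(cam);K=np.array([[c['fx'],0,c['cx']],[0,c['fy'],c['cy']],[0,0,1]])
    return cv2.projectPoints(np.float64(X).reshape(-1,3),cv2.Rodrigues(c['R'])[0],c['t'],K,np.array([c['k1'],0,0,0.]))[0].reshape(-1,2)
E
python3 - <<'E'
from h import *
a=cv2.imread("pics/scene0.png");b=cv2.imread("pics/top0.png")
f=lambda im,x,y,w,h,s:cv2.resize(im[y:y+h,x:x+w],None,fx=s,fy=s,interpolation=cv2.INTER_CUBIC)
r1=np.hstack([f(b,250,210,80,50,5),f(b,368,212,80,50,5)])
r2=np.hstack([f(b,95,160,90,70,400/90),f(a,355,222,64,50,311/50)])
r2=cv2.resize(r2,(800,320))
cv2.imwrite("pics/crop1.png",np.vstack([r1,r2]))
for n,(x,y,w,h) in dict(tray=(250,210,80,50),lid=(368,212,80,50)).items():
    g=b[y:y+h,x:x+w].copy();m=(g.min(2)>np.percentile(g.min(2),50)+35).astype(np.uint8) if 0 else (cv2.threshold(g.min(2),0,255,cv2.THRESH_OTSU)[1])
    c=max(cv2.findContours(m,0,1)[0],key=cv2.contourArea);hull=cv2.convexHull(c)
    r=cv2.minAreaRect(hull);print(n,cv2.threshold(g.min(2),0,255,cv2.THRESH_OTSU)[0],cv2.contourArea(hull),r[0][0]+x,r[0][1]+y,r[1:])
    P=onz("top",cv2.approxPolyDP(hull,1.2,True).reshape(-1,2)+[x,y],0.034);print(np.c_[P.round(4),proj("top",P).round(1)])
E
```

```text
tray 96.0 3863.5 289.5 234.5 ((49.0, 79.0), 90.0)
[[ 5.321e-01 -1.449e-01  3.400e-02  3.290e+02  2.100e+02]
 [ 4.300e-01 -1.467e-01  3.400e-02  3.290e+02  2.590e+02]
 [ 4.263e-01  1.780e-02  3.400e-02  2.500e+02  2.590e+02]
 [ 5.181e-01  2.030e-02  3.400e-02  2.500e+02  2.150e+02]
 [ 5.287e-01  1.430e-02  3.400e-02  2.530e+02  2.100e+02]]
lid 133.0 1776.0 406.8771209716797 237.83677291870117 ((29.88721466064453, 61.98348617553711), 85.03025817871094)
[[ 4.972e-01 -3.713e-01  3.400e-02  4.370e+02  2.290e+02]
 [ 4.702e-01 -3.735e-01  3.400e-02  4.380e+02  2.420e+02]
 [ 4.533e-01 -3.610e-01  3.400e-02  4.320e+02  2.500e+02]
 [ 4.405e-01 -2.485e-01  3.400e-02  3.780e+02  2.550e+02]
 [ 4.945e-01 -2.416e-01  3.400e-02  3.750e+02  2.290e+02]
 [ 5.008e-01 -2.436e-01  3.400e-02  3.760e+02  2.260e+02]
 [ 5.136e-01 -3.523e-01  3.400e-02  4.280e+02  2.210e+02]]
```

View pics/crop1.png

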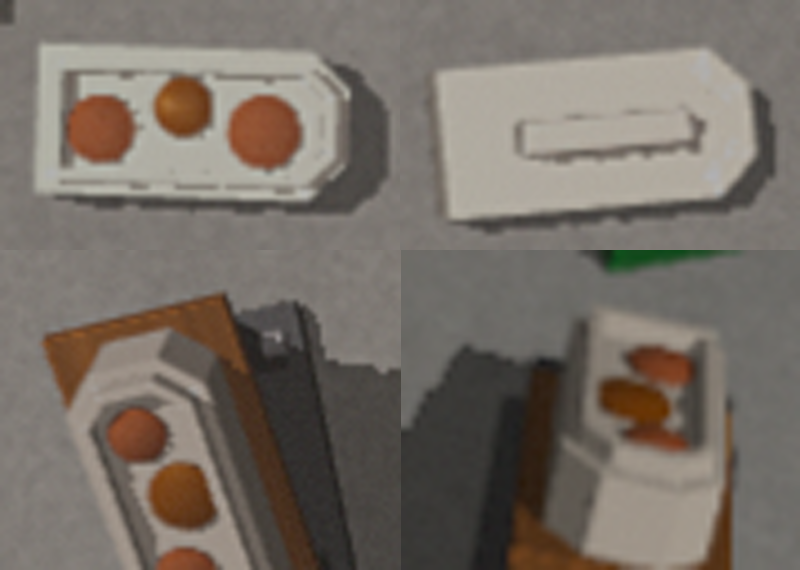

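Crop confirms it: white stone tray, cut end right (top px ≈319,235); lid with bar, cut end right (≈438,235); the bottom tray's cut corners are uphill. One more crop for the stand in both views, plus metric rectangles for tray and lid.

```bash
python3 - <<'E'
from h import *
a=cv2.imread("pics/scene0.png");b=cv2.imread("pics/top0.png")
s=6
def f(im,x,y,w,h):
    o=cv2.resize(im[y:y+h,x:x+w],None,fx=s,fy=s,interpolation=cv2.INTER_CUBIC)
    o=cv2.convertScaleAbs(o,alpha=1.3,beta=15)
    for k in range(0,w,10): cv2.line(o,(k*s+3,0),(k*s+3,6),(0,255,255),1);cv2.putText(o,str(x+k),(k*s-6,16),0,.32,(0,255,255),1)
    for k in range(0,h,10): cv2.line(o,(0,k*s+3),(6,k*s+3),(0,255,255),1);cv2.putText(o,str(y+k),(8,k*s+6),0,.32,(0,255,255),1)
    return o
cv2.imwrite("pics/crop2.png",np.hstack([f(b,100,162,78,92),f(a,364,224,52,92)]))
for c in("top","scene"): print(c,ray(c,[[280,210]])[0].round(3))
for n,(x,y,w,h),t in(("tray",(250,218,80,40),135),("lid",(368,212,80,50),133)):
    m=(b[y:y+h,x:x+w].min(2)>t).astype(np.uint8)
    c=np.vstack([q for q in cv2.findContours(m,0,1)[0] if cv2.contourArea(q)>15]);hull=cv2.convexHull(c).reshape(-1,2)+[x,y]
    P=onz("top",hull,0.034);r=cv2.minAreaRect((P[:,:2]*1000).astype(np.float32))
    print(n,r,cv2.boxPoints(r).round(1).tolist())
    m=(b[y:y+h,x:x+w].min(2)); print(np.percentile(m,[5,25,50,75,95]))
E
```

```text
top [ 0.461 -0.079  1.144]
scene [1.259 0.329 1.193]
tray ((480.1753845214844, -59.80809783935547), (129.6649932861328, 62.362937927246094), 89.56451416015625) [[448.5, -124.4000015258789], [510.8999938964844, -124.9000015258789], [511.79998779296875, 4.800000190734863], [449.5, 5.300000190734863]]
[ 46.  95. 117. 160. 166.]
lid ((477.5502624511719, -308.4844055175781), (62.220191955566406, 129.36300659179688), 6.1354265213012695) [[439.70001220703125, -247.5], [453.5, -376.1000061035156], [515.4000244140625, -369.5], [501.6000061035156, -240.8000030517578]]
[ 86. 113. 117. 159. 162.]
```

View pics/crop2.png

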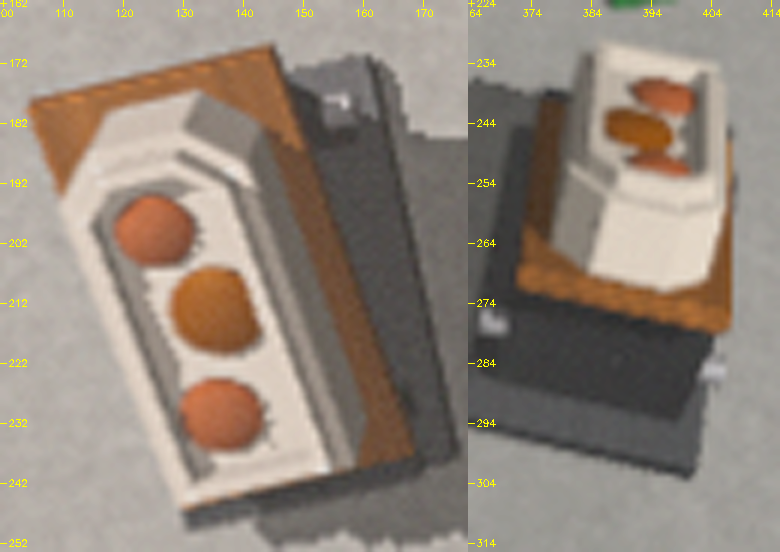

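The crop shows the stand: seat uphill corners at top px ≈(104.6,178.6) and (144.6,169.2), lower right corner ≈(168,237.5), with the tray's cut corners uphill. I'll solve the stand's pose and tray offset from these labelled points in both views.

```bash
cat > seat.py <<'E'
from h import *
from scipy.optimize import least_squares
from scipy.spatial.transform import Rotation as Ro
T=lambda X,Y:(100+X/6-.42,162+Y/6-.42)
S=lambda X,Y:(364+(X-468)/6-.42,224+Y/6-.42)
# (cam, istray, local mm, px)
O=[("top",0,(78,42,0),T(30,102)),("top",0,(78,-42,0),T(271,45)),("top",0,(-78,-42,10),T(412,455)),
("scene",0,(78,-42,0),S(517,290)),("scene",0,(78,42,0),S(728,332)),
("top",1,(65,-15,0),T(197,90)),("top",1,(65,15,0),T(105,112)),("top",1,(49,-31,0),T(265,130)),("top",1,(49,-31,34),T(257,187)),
("top",1,(65,-15,34),T(185,137)),("top",1,(-65,-31,34),T(330,470)),("top",1,(-65,31,34),T(185,493)),("top",1,(49,31,34),T(63,205)),
("scene",1,(49,-31,0),S(553,240)),("scene",1,(65,-15,0),S(590,272)),("scene",1,(65,15,0),S(665,290)),("scene",1,(49,-31,34),S(568,162)),("scene",1,(65,-15,34),S(612,200))]
def Rs(psi): return Ro.from_euler('xyz',[0,-30,psi],degrees=True).as_matrix()
def res(v):
    R=Rs(v[3]);o=[]
    for c,t,l,p in O:
        l=np.array(l,float)
        if t:l+=[v[4],0,10]
        o.append(proj(c,R@l/1000+v[:3])[0]-p)
    return np.ravel(o)
s=least_squares(res,[.5,.25,.1,16,0],loss='soft_l1',x_scale=[.01,.01,.01,1,1])
if __name__=="__main__":
    print(s.x.round(4));print(res(s.x).reshape(-1,2).round(1).tolist())
    C=np.linalg.inv(s.jac.T@s.jac);print(np.sqrt(np.diag(C))*.7)
E
python3 seat.py
```

```text
[ 0.5255  0.2467  0.0706 14.1489  5.1278]
[[-0.1, -0.4], [0.9, -0.4], [0.4, 0.9], [-0.4, -0.5], [0.1, 0.8], [0.4, 0.6], [1.0, 0.4], [-0.4, -0.6], [-1.7, -3.2], [-0.5, -0.5], [4.3, 0.1], [-1.4, 3.1], [-0.7, 1.0], [-0.3, 0.5], [-0.0, -0.1], [0.2, -0.2], [0.4, 1.1], [-0.5, -0.7]]
[8.46942573e-04 6.35942470e-04 1.30061104e-03 5.32049617e-01
 1.19786279e+00]
```

```bash
sed -i 's/("top",1,(49,-31,34),T(257,187)),//; s/T(330,470)/T(358,463)/; s/T(185,493)/T(183,508)/' seat.py; python3 seat.py
cat > go.py <<'E'
from h import *
from scipy.spatial.transform import Rotation as Ro
E=lambda r:Ro.from_euler('xyz',r,degrees=True)
def down(yaw): return E([-90,0,yaw])
def to(pos,rot,p0=None,R0=None):
    s=read_state();R=E(s['eef_rot']) if R0 is None else R0;p=s['eef_pos'] if p0 is None else p0
    d=R.inv().apply(np.array(pos)-p);w=(R.inv()*rot).as_rotvec(degrees=True)
    print("t",round(s['t'],2),"dp",d.round(4),"rot",w.round(2),"rows",round(max(np.linalg.norm(d)/.0417,np.linalg.norm(w)/7.16),1))
E
python3 - <<'E'
from go import *
to((.480,-.060,.26),down(-.4),np.array([.17,.576,.405]),down(73.57))
E
```

```text
[ 0.5255  0.2461  0.0711 14.8376  5.6717]
[[-0.3, -0.1], [0.7, -0.7], [1.0, 0.5], [-0.3, -0.4], [0.2, 0.5], [0.2, 0.3], [0.8, 0.2], [-0.6, -1.0], [-0.6, -0.9], [0.2, 0.7], [-0.5, 0.4], [-0.7, 0.9], [-0.3, 0.6], [-0.0, -0.0], [0.2, -0.3], [0.2, 1.1], [-0.5, -0.7]]
[7.99946649e-04 5.72300018e-04 1.29208588e-03 4.27564290e-01
 1.14583996e+00]
t 0.1 dp [-0.5223  0.145  -0.4772] rot [-0.   73.97 -0.  ] rows 17.3
```

>>> {"op": "arm_command", "data": {"dp": [[-0.522,0.145,-0.477],[-0.522,0.145,-0.477],[-0.522,0.145,-0.477],[-0.522,0.145,-0.477],[-0.522,0.145,-0.477],[-0.522,0.145,-0.477],[-0.522,0.145,-0.477],[-0.522,0.145,-0.477]], "delta_rot": [[0,74,0],[0,74,0],[0,74,0],[0,74,0],[0,74,0],[0,74,0],[0,74,0],[0,74,0]], "fingers": [100,100,100,100,100,100,100,100]}}

```text
t: 0.77
eef_pos: [0.3129, 0.2801, 0.337]
eef_rot: [-90.0, 0.0, 15.9]
wrist_force: [1.2, 0.5, 0.3]
grip_width: 0.0856
```

```bash
python3 - <<'E'
from go import *
to((.480,-.060,.26),down(-.4)); print(read_state()['eef_pos'],read_state()['eef_rot'])
E
```

```text
t 0.77 dp [ 0.0672  0.077  -0.373 ] rot [ 1.000e-02  1.635e+01 -1.000e-02] rows 9.3
[0.31288326 0.28014326 0.33700839] [-9.00078478e+01  8.47206245e-03  1.59495551e+01]
```

>>> {"op": "arm_command", "data": {"dp": [[0.067,0.077,-0.373],[0.067,0.077,-0.373],[0.067,0.077,-0.373],[0.067,0.077,-0.373],[0.067,0.077,-0.373],[0.067,0.077,-0.373],[0.067,0.077,-0.373],[0.067,0.077,-0.373]], "delta_rot": [[0,16.4,0],[0,16.4,0],[0,16.4,0],[0,16.4,0],[0,16.4,0],[0,16.4,0],[0,16.4,0],[0,16.4,0]], "fingers": [100,100,100,100,100,100,100,100]}}

```text
t: 1.43
eef_pos: [0.4585, -0.0126, 0.2708]
eef_rot: [-90.0, -0.0, -0.1]
wrist_force: [-0.5, 0.9, 0.3]
grip_width: 0.0854
```

```bash
python3 - <<'E'
from go import *
to((.480,-.060,.172),down(-.4))
E
```

```text
t 1.43 dp [ 0.0216  0.0988 -0.0473] rot [-0.01  0.25  0.  ] rows 2.7
```

>>> {"op": "arm_command", "data": {"dp": [[0.0216,0,-0.0473],[0.0216,0.02,-0.0473],[0.0216,0.06,-0.0473],[0.0216,0.085,-0.0473],[0.0216,0.097,-0.0473],[0.0216,0.097,-0.0473]], "delta_rot": [[0,0.25,0],[0,0.25,0],[0,0.25,0],[0,0.25,0],[0,0.25,0],[0,0.25,0]], "fingers": [100,100,100,100,100,100]}}

```text
t: 1.93
eef_pos: [0.4773, -0.0575, 0.1702]
eef_rot: [-89.9, 0.4, -0.4]
wrist_force: [-0.2, -0.2, 0.2]
grip_width: 0.0853
```

```bash
python3 - <<'E'
from go import *
to((.480,-.060,.172),down(-.4))
E
```

```text
t 1.93 dp [ 0.0027 -0.0018 -0.0024] rot [-0.1  -0.01 -0.43] rows 0.1
```

>>> {"op": "arm_command", "data": {"dp": [[0.0,0.0,0.0],[0.0,0.0,0.0],[0.0,0.0,0.0]], "delta_rot": [[0,0,0],[0,0,0],[0,0,0]], "fingers": [100,100,100]}}

```text
t: 2.18
eef_pos: [0.4808, -0.0579, 0.1761]
eef_rot: [-90.0, -0.2, -0.4]
wrist_force: [0.0, 0.3, 0.2]
grip_width: 0.0855
```

```bash
python3 - <<'E'
from go import *
to((.480,-.0598,.172),down(-.4))
E
```

```text
t 2.18 dp [-0.0008  0.0041 -0.0019] rot [0.04 0.04 0.16] rows 0.1
```

>>> {"op": "arm_command", "data": {"dp": [[0.0,0.003,-0.002],[0.0,0.003,-0.002],[0.0,0.003,-0.002],[0.0,0.003,-0.002],[0.0,0.003,-0.002],[0.0,0.003,-0.002],[0.0,0.003,-0.002],[0.0,0.003,-0.002]], "delta_rot": [[0,0,0],[0,0,0],[0,0,0],[0,0,0],[0,0,0],[0,0,0],[0,0,0],[0,0,0]], "fingers": [100,100,100,50,50,50,50,50], "grip_force": 50}}

```text
t: 2.85
eef_pos: [0.48, -0.0598, 0.1718]
eef_rot: [-90.0, -0.0, -0.4]
wrist_force: [-1.5, 0.3, 5.6]
grip_width: 0.0613
```

```bash
python3 - <<'E'
from go import *
to((.480,-.0598,.172),down(-.4))
E
```

```text
t 2.85 dp [-0.     -0.0002  0.    ] rot [0.01 0.03 0.02] rows 0.0
```

```bash
cat >> go.py <<'E'
SO=np.array([.5255,.2461,.0711]);PSI=14.84
RS=E([0,-30,PSI]);M=RS.as_matrix();RT=Ro.from_matrix(np.c_[M[:,1],-M[:,2],-M[:,0]])
def tcp(x,y,h,L=.1718): return SO+RS.apply([x/1e3,y/1e3,h/1e3+L])
def seat(L=.1718):
    s=read_state();p=RS.inv().apply(s['eef_pos']-SO)*1e3-[0,0,L*1e3]
    print("t",round(s['t'],2),"seat xyz mm",p.round(2),"roterr tool",(RT.inv()*E(s['eef_rot'])).as_rotvec(degrees=True).round(2),"F seat",RS.inv().apply(s['wrist_force']).round(1),"M",RS.inv().apply(s['moment']).round(2),"gw",round(s['grip_width'],4))
E
python3 - <<'E'
from go import *
P=tcp(5.7,0,130);print(P,RT.as_euler('xyz',degrees=True))
to((.46,-.02,.40),down(-.4))
to(P,RT,np.array([.46,-.02,.40]),down(-.4))
E
```

```text
[0.38440499 0.20871569 0.33531647] [-1.20000000e+02  1.27222187e-14  1.04840000e+02]
t 2.85 dp [-0.0202 -0.2282  0.0397] rot [0.01 0.03 0.02] rows 5.6
t 2.85 dp [-0.0772  0.0647  0.2282] rot [ -20.99 -102.52  -27.47] rows 15.1
```

>>> {"op": "arm_command", "data": {"dp": [[0,-0.03,0],[0,-0.07,0],[0,-0.11,0],[0,-0.15,0.01],[-0.01,-0.19,0.02],[-0.02,-0.228,0.04],[-0.02,-0.228,0.04]], "delta_rot": [[0,0,0],[0,0,0],[0,0,0],[0,0,0],[0,0,0],[0,0,0],[0,0,0]], "fingers": [50,50,50,50,50,50,50]}}

```text
t: 3.43
eef_pos: [0.4605, -0.0181, 0.4072]
eef_rot: [-90.0, -0.6, -0.3]
wrist_force: [0.7, 1.0, -1.3]
grip_width: 0.0611
```

```bash
python3 - <<'E'
from go import *
to(tcp(5.7,0,130),RT);seat()
E
```

```text
t 3.43 dp [-0.0781  0.071   0.2264] rot [ -20.45 -102.51  -27.04] rows 15.1
t 3.43 seat xyz mm [  55.05 -238.7   184.5 ] roterr tool [ 20.45 102.51  27.04] F seat [ 0.2  0.8 -1.6] M [-0.1  -0.04 -0.  ] gw 0.0611
```

>>> {"op": "arm_command", "data": {"dp": [[-0.005,0,0.015],[-0.01,0,0.03],[-0.015,0,0.045],[-0.02,0,0.06],[-0.025,0.005,0.075],[-0.03,0.01,0.09],[-0.035,0.015,0.105],[-0.04,0.02,0.12]], "delta_rot": [[-20.5,-102.5,-27],[-20.5,-102.5,-27],[-20.5,-102.5,-27],[-20.5,-102.5,-27],[-20.5,-102.5,-27],[-20.5,-102.5,-27],[-20.5,-102.5,-27],[-20.5,-102.5,-27]], "fingers": [50,50,50,50,50,50,50,50]}}

```text
t: 4.1
eef_pos: [0.4202, 0.1013, 0.378]
eef_rot: [-105.8, -7.3, 55.8]
wrist_force: [0.2, 0.9, -2.2]
grip_width: 0.0615
```

```bash
python3 - <<'E'
from go import *
to(tcp(5.7,0,110),RT);seat()
E
```

```text
t 4.1 dp [0.0681 0.0438 0.0991] rot [-10.23 -47.81 -12.79] rows 7.1
t 4.1 seat xyz mm [  33.19 -113.03  163.38] roterr tool [10.23 47.81 12.79] F seat [-0.7  0.8 -2.1] M [0.11 0.22 0.01] gw 0.0615
```

>>> {"op": "arm_command", "data": {"dp": [[0.01,0,0.015],[0.02,0,0.03],[0.03,0.005,0.045],[0.04,0.01,0.06],[0.05,0.02,0.075],[0.06,0.03,0.09],[0.068,0.044,0.099],[0.068,0.044,0.099]], "delta_rot": [[-10.2,-47.8,-12.8],[-10.2,-47.8,-12.8],[-10.2,-47.8,-12.8],[-10.2,-47.8,-12.8],[-10.2,-47.8,-12.8],[-10.2,-47.8,-12.8],[-10.2,-47.8,-12.8],[-10.2,-47.8,-12.8]], "fingers": [50,50,50,50,50,50,50,50]}}

```text
t: 4.77
eef_pos: [0.3935, 0.2115, 0.3146]
eef_rot: [-119.7, 0.0, 105.0]
wrist_force: [-0.6, -1.7, -3.1]
grip_width: 0.0608
```

>>> {"op": "arm_command", "data": {"dp": [[0,0,0],[0,0,0],[0,0,0],[0,0,0]], "delta_rot": [[0,0,0],[0,0,0],[0,0,0],[0,0,0]], "fingers": [50,50,50,50]}}

```text
t: 5.1
eef_pos: [0.3959, 0.2104, 0.3204]
eef_rot: [-120.1, -0.1, 104.4]
wrist_force: [0.2, -0.0, -2.8]
grip_width: 0.0608
```

```bash
python3 - <<'E'
from go import *
to(tcp(5.7,0,70),RT);seat()
a=snapshot("scene");b=snapshot("top")
cv2.imwrite("pics/s1.png",a);cv2.imwrite("pics/t1.png",b)
f=lambda im,x,y,w,h,s:cv2.resize(im[y:y+h,x:x+w],None,fx=s,fy=s,interpolation=cv2.INTER_CUBIC)
cv2.imwrite("pics/v1.png",np.hstack([f(b,80,140,100,120,4),f(a,340,190,90,120,4)]))
E
```

```text
t 5.1 dp [0.0014 0.0413 0.0026] rot [ 0.07 -0.47 -0.12] rows 1.0
t 5.1 seat xyz mm [  8.19  -1.34 111.28] roterr tool [-0.07  0.47  0.12] F seat [-1.3 -0.1 -2.5] M [-0.01  0.4  -0.02] gw 0.0608
```

View pics/v1.png

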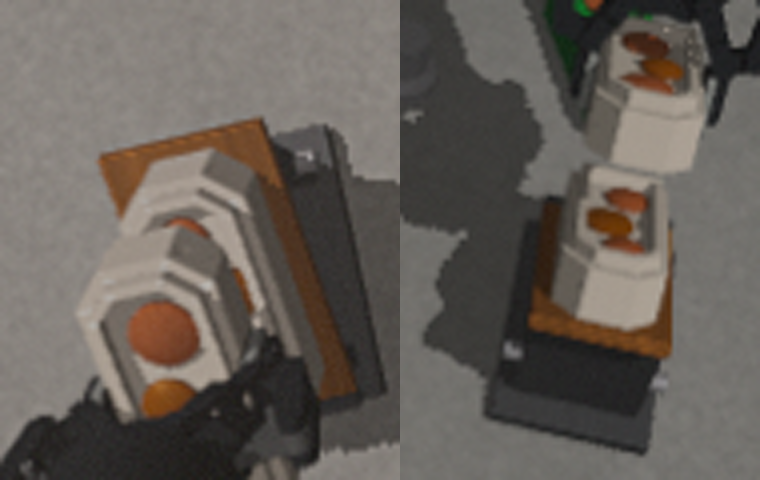

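The picture shows the tray held cut end uphill, parallel to the bottom tray, just above it. Next I descend in steps.

>>> {"op": "arm_command", "data": {"dp": [[0.0013,0.02,0.0025],[0.0013,0.035,0.0025],[0.0013,0.045,0.0025],[0.0013,0.051,0.0025],[0.0013,0.051,0.0025],[0.0013,0.051,0.0025]], "delta_rot": [[0,-0.4,0],[0,-0.4,0],[0,-0.4,0],[0,-0.4,0],[0,-0.4,0],[0,-0.4,0]], "fingers": [50,50,50,50,50,50]}}

```text
t: 5.7
eef_pos: [0.4178, 0.2177, 0.2742]
eef_rot: [-120.0, 0.1, 104.8]
wrist_force: [-0.1, -0.1, -2.3]
grip_width: 0.0614
```

```bash
python3 - <<'E'
from go import *
to(tcp(5.7,0,52),RT);seat()
E
```

```text
t 5.7 dp [-0.0002  0.0077 -0.0006] rot [-0.01  0.02 -0.1 ] rows 0.2
t 5.7 seat xyz mm [ 5.06  0.19 59.75] roterr tool [ 0.01 -0.02  0.1 ] F seat [-1.3 -0.1 -1.9] M [-0.    0.4  -0.01] gw 0.0614
```

>>> {"op": "arm_command", "data": {"dp": [[0,0.002,-0.0005],[0,0.004,-0.0005],[0,0.006,-0.0005],[0,0.008,-0.0005],[0,0.009,-0.0005],[0,0.009,-0.0005]], "delta_rot": [[0,0,0],[0,0,0],[0,0,0],[0,0,0],[0,0,0],[0,0,0]], "fingers": [50,50,50,50,50,50]}}

```text
t: 6.2
eef_pos: [0.4226, 0.2192, 0.2668]
eef_rot: [-120.0, 0.1, 104.8]
wrist_force: [-5.0, -1.0, 3.3]
grip_width: 0.0613
```

```bash
python3 - <<'E'
from go import *
to(tcp(5.7,0,44),RT);seat()
E
```

```text
t 6.2 dp [-0.0004  0.0069  0.    ] rot [ 0.02  0.05 -0.08] rows 0.2
t 6.2 seat xyz mm [ 5.74  0.36 50.9 ] roterr tool [-0.02 -0.05  0.08] F seat [-2.7  0.3  5.4] M [0.03 0.95 0.07] gw 0.0613
```

>>> {"op": "arm_command", "data": {"dp": [[0,0.001,0.0005],[0,0.001,0.001],[0,0.001,0.0015],[0,0.001,0.002],[0,0.001,0.002]], "delta_rot": [[0,0,0],[0,0,0],[0,0,0],[0,0,0],[0,0,0]], "fingers": [50,50,50,50,50]}}

```text
t: 6.62
eef_pos: [0.4213, 0.2191, 0.2648]
eef_rot: [-120.0, 0.0, 104.8]
wrist_force: [0.2, 3.9, -1.4]
grip_width: 0.0615
```

```bash
python3 - <<'E'
from go import *
seat()
E
```

```text
t 6.62 seat xyz mm [ 3.6   0.55 49.77] roterr tool [-0.05 -0.02  0.04] F seat [ 0.3  3.8 -1.8] M [ 0.67  0.16 -0.22] gw 0.0615
```

>>> {"op": "arm_command", "data": {"dp": [[-0.0005,0.001,0],[-0.0007,0.002,0],[-0.0007,0.003,0],[-0.0007,0.003,0]], "delta_rot": [[0,0,0],[0,0,0],[0,0,0],[0,0,0]], "fingers": [50,50,50,50]}}

```text
t: 6.95
eef_pos: [0.4227, 0.2192, 0.2619]
eef_rot: [-120.0, -0.0, 104.8]
wrist_force: [-2.2, 7.7, -0.8]
grip_width: 0.0615
```

```bash
python3 - <<'E'
from go import *
seat()
E
```

```text
t 6.95 seat xyz mm [ 3.39  0.28 46.6 ] roterr tool [-0.02  0.   -0.02] F seat [-0.6  8.  -0.6] M [ 1.37  0.38 -0.47] gw 0.0615
```

>>> {"op": "arm_command", "data": {"dp": [[0.001,0,0],[0.0015,0.001,0],[0.0015,0.002,0],[0.0015,0.003,0],[0.0015,0.003,0]], "delta_rot": [[0,0.2,0],[0,0.4,0],[0,0.4,0],[0,0.4,0],[0,0.4,0]], "fingers": [50,50,50,50,50]}}

```text
t: 7.37
eef_pos: [0.4239, 0.2201, 0.2589]
eef_rot: [-120.0, -0.1, 104.5]
wrist_force: [-0.4, 0.5, -2.2]
grip_width: 0.0613
```

```bash
python3 - <<'E'
from go import *
seat()
E
```

```text
t 7.37 seat xyz mm [ 3.06  0.9  43.23] roterr tool [0.04 0.35 0.1 ] F seat [-1.4  0.6 -1.8] M [ 0.08  0.35 -0.03] gw 0.0613
```

>>> {"op": "arm_command", "data": {"dp": [[0,0.001,0],[0,0.002,0],[0,0.003,0],[0,0.004,0],[0,0.004,0]], "delta_rot": [[0,0,0],[0,0,0],[0,0,0],[0,0,0],[0,0,0]], "fingers": [50,50,50,50,50]}}

```text
t: 7.78
eef_pos: [0.4254, 0.2207, 0.2572]
eef_rot: [-119.9, -0.0, 104.5]
wrist_force: [-36.3, -13.3, 29.2]
grip_width: 0.061
```

```bash
python3 - <<'E'
from go import *
seat()
E
```

```text
t 7.78 seat xyz mm [ 3.57  1.09 40.99] roterr tool [0.12 0.32 0.13] F seat [-18.7  -3.5  44.6] M [-0.7   2.57  0.15] gw 0.061
```

>>> {"op": "arm_command", "data": {"dp": [[0,-0.0015,0],[0,-0.0015,0],[0,-0.0015,0],[0,-0.0015,0],[0,-0.0015,0],[0,-0.0015,0],[0,-0.0015,0]], "delta_rot": [[0,0,0],[0,0,0],[0,0,0],[0,0,0],[0,0,0],[0,0,0],[0,0,0]], "fingers": [50,50,100,100,100,100,100]}}

```text
t: 8.37
eef_pos: [0.4253, 0.2206, 0.2572]
eef_rot: [-120.0, -0.1, 104.5]
wrist_force: [-0.3, 0.2, -0.5]
grip_width: 0.0856
```

```bash
python3 - <<'E'
from go import *
seat()
E
```

```text
t 8.37 seat xyz mm [ 3.53  1.06 41.1 ] roterr tool [-0.02  0.36  0.08] F seat [-0.5  0.3 -0.3] M [-0.03  0.27  0.04] gw 0.0856
```

>>> {"op": "arm_command", "data": {"dp": [[0,-0.02,0],[0,-0.05,0],[0,-0.09,0],[0,-0.13,0]], "delta_rot": [[0,0,0],[0,0,0],[0,0,0],[0,0,0]], "fingers": [100,100,100,100]}}

```text
t: 8.7
eef_pos: [0.3612, 0.2037, 0.3698]
eef_rot: [-119.9, -0.1, 104.5]
wrist_force: [1.1, 0.7, 2.0]
grip_width: 0.0852
```

```bash
python3 - <<'E'
from go import *
to((.4776,-.3085,.28),down(6.2))
E
```

```text
t 8.7 dp [-0.5251  0.0696  0.0576] rot [22.02 95.78 25.6 ] rows 14.2
```

>>> {"op": "arm_command", "data": {"dp": [[-0.525,0.04,0.058],[-0.525,0.04,0.058],[-0.525,0.04,0.058],[-0.525,0.04,0.058],[-0.525,0.04,0.058],[-0.525,0.04,0.058],[-0.525,0.04,0.058],[-0.525,0.04,0.058]], "delta_rot": [[22,95.8,25.6],[22,95.8,25.6],[22,95.8,25.6],[22,95.8,25.6],[22,95.8,25.6],[22,95.8,25.6],[22,95.8,25.6],[22,95.8,25.6]], "fingers": [100,100,100,100,100,100,100,100]}}

```text
t: 9.37
eef_pos: [0.4264, -0.1228, 0.3292]
eef_rot: [-102.8, -7.0, 48.6]
wrist_force: [0.4, 0.3, -0.6]
grip_width: 0.0855
```

```bash
python3 - <<'E'
from go import *
to((.4776,-.3085,.28),down(6.2))
E
```

```text
t 9.37 dp [-0.1106  0.0709 -0.1493] rot [ 9.6  41.37 11.31] rows 6.1
```

>>> {"op": "arm_command", "data": {"dp": [[-0.11,0.071,-0.149],[-0.11,0.071,-0.149],[-0.11,0.071,-0.149],[-0.11,0.071,-0.149],[-0.11,0.071,-0.149],[-0.11,0.071,-0.149],[-0.11,0.071,-0.149],[-0.11,0.071,-0.149]], "delta_rot": [[9.6,41.4,11.3],[9.6,41.4,11.3],[9.6,41.4,11.3],[9.6,41.4,11.3],[9.6,41.4,11.3],[9.6,41.4,11.3],[9.6,41.4,11.3],[9.6,41.4,11.3]], "fingers": [100,100,100,100,100,100,100,100]}}

```text
t: 10.03
eef_pos: [0.4792, -0.3054, 0.2793]
eef_rot: [-90.0, 0.0, 6.6]
wrist_force: [1.1, 0.7, -0.3]
grip_width: 0.0851
```

```bash
python3 - <<'E'
from go import *
to((.4776,-.3085,.172),down(6.2))
a=snapshot("scene");b=snapshot("top")
cv2.imwrite("pics/s2.png",a);cv2.imwrite("pics/t2.png",b)
f=lambda im,x,y,w,h,s:cv2.resize(im[y:y+h,x:x+w],None,fx=s,fy=s,interpolation=cv2.INTER_CUBIC)
cv2.imwrite("pics/v2.png",np.hstack([f(b,80,140,100,120,4),f(a,340,190,90,120,4)]))
E
```

```text
t 10.03 dp [-0.0019  0.1073 -0.0029] rot [-0.    0.43 -0.  ] rows 2.6
```

View pics/v2.png

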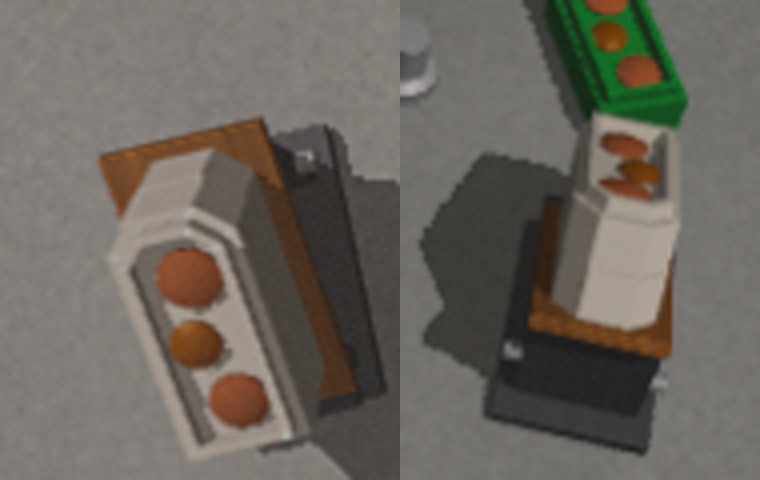

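The picture shows the stack flush, with one thin parting line and cut corners aligned. Now the lid.

>>> {"op": "arm_command", "data": {"dp": [[-0.002,0.01,-0.003],[-0.002,0.035,-0.003],[-0.002,0.065,-0.003],[-0.002,0.09,-0.003],[-0.002,0.106,-0.003],[-0.002,0.106,-0.003],[-0.002,0.106,-0.003],[-0.002,0.106,-0.003]], "delta_rot": [[0,0.4,0],[0,0.4,0],[0,0.4,0],[0,0.4,0],[0,0.4,0],[0,0.4,0],[0,0.4,0],[0,0.4,0]], "fingers": [100,100,100,100,100,100,100,100]}}

```text
t: 10.8
eef_pos: [0.478, -0.3086, 0.1754]
eef_rot: [-90.1, -0.1, 6.2]
wrist_force: [0.9, -0.4, -0.1]
grip_width: 0.0856
```

```bash
python3 - <<'E'
from go import *
to((.4776,-.3085,.172),down(6.2))
E
```

```text
t 10.8 dp [-0.0004  0.0034  0.0001] rot [0.14 0.   0.11] rows 0.1
```

>>> {"op": "arm_command", "data": {"dp": [[-0.0004,0.003,0],[-0.0004,0.003,0],[-0.0004,0.003,0],[-0.0004,0.003,0],[-0.0004,0.003,0],[-0.0004,0.003,0],[-0.0004,0.003,0],[-0.0004,0.003,0]], "delta_rot": [[0,0,0],[0,0,0],[0,0,0],[0,0,0],[0,0,0],[0,0,0],[0,0,0],[0,0,0]], "fingers": [100,100,50,50,50,50,50,50]}}

```text
t: 11.47
eef_pos: [0.4775, -0.3089, 0.1718]
eef_rot: [-90.1, -0.1, 6.1]
wrist_force: [-0.4, 0.2, 7.0]
grip_width: 0.0615
```

```bash
python3 - <<'E'
from go import *
to((.4776,-.3085,.172),down(6.2))
E
```

```text
t 11.47 dp [ 0.0002 -0.0002  0.0003] rot [ 0.1  -0.06  0.06] rows 0.0
```

>>> {"op": "arm_command", "data": {"dp": [[0,-0.03,0],[0,-0.07,0],[0,-0.11,0],[0,-0.15,0],[0,-0.19,0],[0,-0.22,0]], "delta_rot": [[0,0,0],[0,0,0],[0,0,0],[0,0,0],[0,0,0],[0,0,0]], "fingers": [50,50,50,50,50,50]}}

```text
t: 11.97
eef_pos: [0.477, -0.3084, 0.3945]
eef_rot: [-90.1, -0.1, 6.1]
wrist_force: [0.3, -0.7, -0.9]
grip_width: 0.0612
```

```bash
sed -i 's/^PSI.*//; s/PSI=14.84/PSI=14.5/' go.py; python3 - <<'E'
from go import *
to(tcp(3.5,1,140),RT);seat();print(tcp(3.5,1,140))
print("home ref",(RS.inv().apply(np.array([.4253,.2206,.2572])-SO)*1e3).round(2))
E
```

```text
t 11.97 dp [-0.044   0.0502  0.525 ] rot [-21.97 -95.84 -25.71] rows 14.2
t 11.97 seat xyz mm [   0.83 -524.66  201.18] roterr tool [21.97 95.84 25.71] F seat [-0.4 -0.8 -0.9] M [-0.03 -0.03  0.01] gw 0.0612
[0.37724994 0.20879283 0.34287672]
home ref [  3.51   0.4  212.86]
```

>>> {"op": "arm_command", "data": {"dp": [[-0.044,0,0.525],[-0.044,0,0.525],[-0.044,0,0.525],[-0.044,0,0.525],[-0.044,0,0.525],[-0.044,0,0.525],[-0.044,0,0.525],[-0.044,0,0.525]], "delta_rot": [[-22,-95.8,-25.7],[-22,-95.8,-25.7],[-22,-95.8,-25.7],[-22,-95.8,-25.7],[-22,-95.8,-25.7],[-22,-95.8,-25.7],[-22,-95.8,-25.7],[-22,-95.8,-25.7]], "fingers": [50,50,50,50,50,50,50,50]}}

```text
t: 12.63
eef_pos: [0.4127, 0.0205, 0.3901]
eef_rot: [-107.2, -6.8, 62.0]
wrist_force: [0.7, 0.7, -2.7]
grip_width: 0.0613
```

```bash
python3 - <<'E'
from go import *
to(tcp(3.5,.4,130),RT);seat()
E
```

```text
t 12.63 dp [0.1448 0.0361 0.1322] rot [ -9.65 -41.56 -11.07] rows 6.2
t 12.63 seat xyz mm [  16.01 -190.15  187.35] roterr tool [ 9.65 41.56 11.07] F seat [-0.6  0.5 -2.7] M [ 0.06  0.18 -0.08] gw 0.0613
```

>>> {"op": "arm_command", "data": {"dp": [[0.024,0,0.022],[0.048,0,0.044],[0.072,0,0.066],[0.096,0.01,0.088],[0.12,0.02,0.11],[0.14,0.03,0.128],[0.145,0.036,0.132],[0.145,0.036,0.132]], "delta_rot": [[-9.65,-41.6,-11.1],[-9.65,-41.6,-11.1],[-9.65,-41.6,-11.1],[-9.65,-41.6,-11.1],[-9.65,-41.6,-11.1],[-9.65,-41.6,-11.1],[-9.65,-41.6,-11.1],[-9.65,-41.6,-11.1]], "fingers": [50,50,50,50,50,50,50,50]}}

```text
t: 13.3
eef_pos: [0.3831, 0.2091, 0.3323]
eef_rot: [-119.7, -0.0, 104.4]
wrist_force: [-0.8, 0.1, -2.7]
grip_width: 0.0612
```

>>> {"op": "arm_command", "data": {"dp": [[0,0,0],[0,0,0],[0,0,0]], "delta_rot": [[0,0,0],[0,0,0],[0,0,0]], "fingers": [50,50,50]}}

```text
t: 13.55
eef_pos: [0.3851, 0.2073, 0.336]
eef_rot: [-120.0, -0.1, 104.1]
wrist_force: [0.3, 0.4, -2.1]
grip_width: 0.0614
```

```bash
python3 - <<'E'
from go import *
to(tcp(3.5,.4,92),RT);seat()
E
```

```text
t 13.55 dp [0.0029 0.0384 0.0028] rot [-0.01 -0.39 -0.13] rows 0.9
t 13.55 seat xyz mm [  6.32  -2.43 130.45] roterr tool [0.01 0.39 0.13] F seat [-0.7  0.3 -2. ] M [ 0.02  0.4  -0.04] gw 0.0614
```

>>> {"op": "arm_command", "data": {"dp": [[0.0028,0.012,0.0028],[0.0028,0.024,0.0028],[0.0028,0.033,0.0028],[0.0028,0.038,0.0028],[0.0028,0.038,0.0028],[0.0028,0.038,0.0028]], "delta_rot": [[0,-0.4,0],[0,-0.4,0],[0,-0.4,0],[0,-0.4,0],[0,-0.4,0],[0,-0.4,0]], "fingers": [50,50,50,50,50,50]}}

```text
t: 14.05
eef_pos: [0.4002, 0.2145, 0.3012]
eef_rot: [-119.9, 0.1, 104.5]
wrist_force: [0.5, 0.1, -2.4]
grip_width: 0.0614
```

```bash
python3 - <<'E'
from go import *
to(tcp(3.5,.4,82),RT);seat()
E
```

```text
t 14.05 dp [-0.0003  0.0101 -0.0004] rot [-0.06  0.09 -0.11] rows 0.2
t 14.05 seat xyz mm [ 3.09  0.74 92.06] roterr tool [ 0.06 -0.09  0.11] F seat [-0.8 -0.  -2.3] M [0.01 0.4  0.  ] gw 0.0614
```

>>> {"op": "arm_command", "data": {"dp": [[-0.0003,0.0015,-0.0003],[-0.0003,0.003,-0.0003],[-0.0003,0.0045,-0.0003],[-0.0003,0.006,-0.0003],[-0.0003,0.0075,-0.0003],[-0.0003,0.0085,-0.0003],[-0.0003,0.0085,-0.0003]], "delta_rot": [[0,0.1,0],[0,0.1,0],[0,0.1,0],[0,0.1,0],[0,0.1,0],[0,0.1,0],[0,0.1,0]], "fingers": [50,50,50,50,50,50,50]}}

```text
t: 14.63
eef_pos: [0.4043, 0.2158, 0.2933]
eef_rot: [-119.9, 0.1, 104.5]
wrist_force: [0.2, -0.1, -1.1]
grip_width: 0.0611
```

```bash
python3 - <<'E'
from go import *
to(tcp(3.5,.4,78),RT);seat()
E
```

```text
t 14.63 dp [-0.0006  0.0051 -0.0006] rot [-0.08  0.06 -0.07] rows 0.1
t 14.63 seat xyz mm [ 2.86  1.01 83.09] roterr tool [ 0.08 -0.06  0.07] F seat [-0.4 -0.1 -1.1] M [ 0.02  0.4  -0.01] gw 0.0611
```

>>> {"op": "arm_command", "data": {"dp": [[-0.0004,0.001,-0.0004],[-0.0005,0.002,-0.0004],[-0.0005,0.003,-0.0004],[-0.0005,0.004,-0.0004],[-0.0005,0.004,-0.0004]], "delta_rot": [[0,0,0],[0,0,0],[0,0,0],[0,0,0],[0,0,0]], "fingers": [50,50,50,50,50]}}

```text
t: 15.05
eef_pos: [0.4067, 0.2158, 0.2901]
eef_rot: [-119.9, 0.1, 104.5]
wrist_force: [0.3, 0.0, -2.8]
grip_width: 0.0608
```

```bash
python3 - <<'E'
from go import *
to(tcp(3.5,.4,74),RT);seat()
E
```

```text
t 15.05 dp [-0.      0.0051 -0.0002] rot [-0.08  0.05 -0.07] rows 0.1
t 15.05 seat xyz mm [ 3.32  0.45 79.13] roterr tool [ 0.08 -0.05  0.07] F seat [-1.1 -0.  -2.5] M [0.01 0.44 0.01] gw 0.0608
```

Inside the rim with no contact force. Continuing to the shoulder at about 75.

>>> {"op": "arm_command", "data": {"dp": [[0,0.001,0],[0,0.002,0],[0,0.003,0],[0,0.004,0],[0,0.004,0]], "delta_rot": [[0,0,0],[0,0,0],[0,0,0],[0,0,0],[0,0,0]], "fingers": [50,50,50,50,50]}}

```text
t: 15.47
eef_pos: [0.4086, 0.2164, 0.2869]
eef_rot: [-119.9, 0.1, 104.5]
wrist_force: [-3.4, -0.9, 0.6]
grip_width: 0.0614
```

```bash
python3 - <<'E'
from go import *
seat()
E
```

```text
t 15.47 seat xyz mm [ 3.48  0.5  75.41] roterr tool [ 0.07 -0.06  0.07] F seat [-2.7 -0.   2.2] M [-0.02  0.55  0.  ] gw 0.0614
```

Just touching at the shoulder height; press slightly, then release.

>>> {"op": "arm_command", "data": {"dp": [[0,0.001,0],[0,0.001,0],[0,0.001,0]], "delta_rot": [[0,0,0],[0,0,0],[0,0,0]], "fingers": [50,50,50]}}

```text
t: 15.72
eef_pos: [0.4089, 0.2165, 0.2869]
eef_rot: [-119.9, 0.1, 104.5]
wrist_force: [-20.2, -7.7, 16.2]
grip_width: 0.0612
```

```bash
python3 - <<'E'
from go import *
seat()
E
```

```text
t 15.72 seat xyz mm [ 3.68  0.54 75.24] roterr tool [ 0.11 -0.06  0.08] F seat [-10.5  -2.4  24.8] M [-0.17  1.7  -0.03] gw 0.0612
```

>>> {"op": "arm_command", "data": {"dp": [[0,-0.001,0],[0,-0.001,0],[0,-0.001,0],[0,-0.001,0],[0,-0.001,0],[0,-0.001,0],[0,-0.001,0]], "delta_rot": [[0,0,0],[0,0,0],[0,0,0],[0,0,0],[0,0,0],[0,0,0],[0,0,0]], "fingers": [50,50,100,100,100,100,100]}}

```text
t: 16.3
eef_pos: [0.4087, 0.2164, 0.2869]
eef_rot: [-120.0, 0.1, 104.5]
wrist_force: [-0.4, -0.9, 0.2]
grip_width: 0.0855
```

>>> {"op": "arm_command", "data": {"dp": [[0,-0.02,0],[0,-0.05,0],[0,-0.09,0],[-0.04,-0.1,0],[-0.08,-0.1,0],[-0.12,-0.1,0.02],[-0.16,-0.1,0.02],[-0.19,-0.1,0.03]], "delta_rot": [[0,0,0],[0,0,0],[0,0,0],[0,0,0],[0,0,0],[0,0,0],[0,0,0],[0,0,0]], "fingers": [100,100,100,100,100,100,100,100]}}

```text
t: 16.97
eef_pos: [0.3828, 0.0116, 0.3599]
eef_rot: [-120.2, 0.2, 104.5]
wrist_force: [1.8, -0.2, -0.2]
grip_width: 0.0855
```

```bash
python3 - <<'E'
from go import *
a=snapshot("scene");b=snapshot("top")
f=lambda im,x,y,w,h,s:cv2.resize(im[y:y+h,x:x+w],None,fx=s,fy=s,interpolation=cv2.INTER_CUBIC)
cv2.imwrite("pics/v3.png",np.vstack([np.hstack([f(b,80,140,100,120,3),f(a,340,180,90,120,3)]),np.hstack([f(b,0,0,560,420,.5),f(a,0,0,560,420,.5)])[:,:570]]) if 0 else np.vstack([cv2.resize(np.hstack([f(b,80,140,100,120,4),f(a,340,190,90,120,4)]),(600,378)),np.hstack([f(b,0,0,560,420,300/560),f(a,0,0,560,420,300/560)])[:222]]))
E
```

```text
(no output)
```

View pics/v3.png

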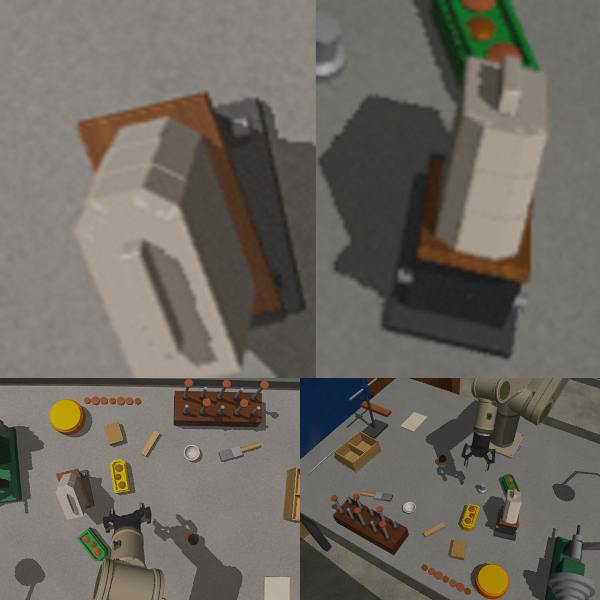

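The picture shows the three-piece stack with thin, even joints and the lid flush, cut corners all uphill. The other things stand where they were, and the gripper is clear.

```bash
python3 -c "from bench import *;print(finish_job())"
```

```text
the job is handed in; nothing more can be done
None
```

The white stone tray is on the bottom tray and the lid is on top of it. Both are fully home with their cut corners uphill. I let go and handed the job in at about 17 s.

- **Tray:** it first met the rim at 50.9 mm on my estimated seat scale. I shifted it about 2 mm downhill and then adjusted it sideways, and it dropped to a firm stop at 41.0 mm, the expected 10 mm lower. My camera estimate of the seat height was therefore about 3 mm off, so I relied on the contact heights. The press at the stop was about 45 N along the seat normal, more than I had meant to use.
- **Lid:** it entered without resistance and stopped at 75.2 mm, which is 34.2 mm above the tray (34 mm expected). The press there was about 25 N.
- **Last picture:** the joints were thin and even, and the gripper was clear of the stack. The bystanders looked to be where they had been, except that the collet was hidden by the arm in the top view and was only checked in the scene view. No check failed.

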